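# Take a printing plate out of its holder

## Robot

A 7-joint arm with a two-finger parallel gripper is mounted at the origin on the work surface. World frame = base frame: x ahead of the robot, y to its left, z up, the work surface at z = 0. Lengths are in m, angles in rad, forces in N, time in s.
With the tool pointing down it reaches from about 0.425 to 0.875 m from the base axis. Payload 8.4 kg.
Tool frame: the origin (TCP) lies on the centre line of the jaws, within the pads' length; the fingertips stand 17 mm ahead of it and the grasp point (between the pads) lies 2 mm behind it (r.tip_reach is the distance from the TCP to the fingertips, in m); z points along the fingers, y is the line along which they close (so a half turn about z gives the same grasp; the last joint's range is limited). The gripper opens to 85 mm and grips with 20 to 120 N. Pads are 22 mm wide; open, the fingers measure 114 mm over their backs; the gripper's body (76 mm by 85 mm) begins 54 mm behind the grasp point. The pads swing forward as they close: fully open they stand 13 mm farther back than shut.
Start: joints at [-1.444, 0.333, 0.04, 1.465, -0.013, 1.343, -0.059], TCP at [0.146, 0.633, 0.248] pointing down, gripper open.
Joint ranges: [-2.58, 2.58], [-0.38, 2.09], [-1.3, 1.39], [0.25, 2.4], [-1.5, 4.64], [0.08, 2.09], [-2.65, 2.65]. Speed limits (rad/s): [2.22, 2.22, 2.79, 2.79, 3.14, 3.14, 3.14].

## Interface

Orientations are given as a rotation vector (axis times angle).
In Python, from bench import r, grab_frame, job, look_for, outline_of, mark_of gives the robot as it stands. The module is installed in compiled form; this text tells all that it offers.
- The arm moves only by the tool carry_out, never from a script. Its argument "plan" is a list of rows, each an object with "travel": the shift along the tool's x, y, z in m, a list of three; "rot": the turn, a rotation vector about the tool's x, y, z in rad, a list of three; "fingers": the finger opening in m, from 0 to 0.0854. A call has exactly 10 rows; each row is the pose to reach, as a shift and turn from the pose commanded when the call began, along the tool's axes at that moment; what a row does not reach only later rows make up. A row lasts 1/10 s, in which the tool goes at most 50 mm and 8.59 degrees, less where a joint would pass 70% of its speed; a pose out of reach is approached as far as the arm can. A call with a gripper value outside its range is refused whole. The fingers move at their own pace and stop on an object; the grip force is fixed at half the most. Time passes only in rows, so rows that repeat a pose let the fingers close, or fill a call up. It gives the time, the measured TCP pose, the force, the opening and the grip force at its end, in the units of the state.
- r.sense(): the state, without advancing time (a new reading comes with each control period).
- grab_frame(name): name is "scene" or "top" or "wrist"; returns a dict with "img" (400x640x3 uint8, blue, green, red), "z_map" (400x640 float32, m along the optical axis (not along the pixel's ray), 0 where there is no reading), "fx", "fy", "cx", "cy" (pixels), "rvec" (rotation vector, rad) and "tvec" (3), from world to camera coordinates, as OpenCV has them; the wrist camera has in their place "mount" (4x4, takes a point from camera to tool coordinates, whose origin is the TCP and whose axes are the flange's). Camera axes: x right, y down, z forward; pixel columns grow to the right and rows downward; lengths in m; the calibration is good to about 2 mm. A picture is of the moment at which its call begins: read the wrist's pose just before it.
- job.close_job(): hands the job in; it is judged then, once.
Trained networks look in a picture, given as the dict that the camera call returned (one of the last four; its "shot" number tells which), for a name from the list of things; names that differ only in an ending like _2 or _b are one class to them, and where a whole thing is asked for, a point or a joint stands for the part that bears it (a point fixed in the world has none). Each returns a list of dicts, best first, with "p" (0 to 1); they miss things now and then, are a little off and sometimes report something else, mostly with a low value. They report only what shows in the picture. A call takes as long as a camera call. They do not tell look-alikes from the thing itself.
- look_for(picture, thing): "extent" ([left, top, right, bottom] as shares, 0 to 1, of the picture: columns of its width, rows of its height, round what is visible of it).
- outline_of(picture, thing): "pixels" (400x640 bool, what is visible of it) and "extent" ([left, top, right, bottom] as shares, 0 to 1, of the picture: columns of its width, rows of its height, round what is visible of it).
- mark_of(picture, thing): "centre" ([column, row] as shares, 0 to 1, of the picture: columns of its width, rows of its height: a listed point, or the origin of a listed thing).
The state is a dict: "time": time; "joint_pos": joint angles; "joint_velocities": joint speeds; "joint_efforts": joint torques, N m; "ee_pos": TCP position; "tcp_rot": TCP orientation; "force": force on the tool from outside, world axes, zero at the start; "ft_torque": the same for the moment, N m; "width": finger opening in m; "gripper_force": force on a finger pad.
Only numpy, scipy, OpenCV 4.12 (cv2) and the standard library are available. Lean on these libraries where they do the work, as an engineer would, in place of code of your own. Each camera call takes 0.05 s, during which the arm holds its last target. There are 200 camera calls.

## Task

The small steel printing plate is tucked under the overhanging lip of its holder. Slide it forward along the bed until it is clear of the lip, then lift it out and set it down (do not drop it) flat in the white wash-up tray, lying across both bearer bars with its etched face up, and let go. Leave the ink pot, the tin and the squeegee where they are.

Things in the scene. Friction and masses are not known exactly. Their poses are not given: they have to be found in the camera images.
- plate_center (a point): Centre of the loose steel printing plate: 110 mm long (its x), 60 mm wide (y), 10 mm thick (z up out of the etched face), about 0.5 kg. It lies on the holder's plinth, its length along the holder's x within 2 degrees, its rear (+x) 20 to 35 mm under the lip, the front in the open. Its long edges overhang the plinth by 10 mm on either side.
- holder: Fixed grey-blue plate holder, left or right of the robot, the tray on the other side. Origin: centre of its underside, on the work surface; x from its open front to its rear hood, z up. Base 220 x 150 x 10 mm. On it a dark plinth 40 mm wide, x from -100 to 68 mm, top 40 mm above the work surface, on which the plate slides. Hood behind: x 68 to 110 mm, 118 mm wide, 87 mm high with its knob.
- lip_edge (a point): Middle of the lower front edge of the holder's dark steel lip, at x = 33, z = 53 mm of the holder (3 mm above the plate); axes as the holder's. The lip is 118 mm wide, 10 mm thick, and reaches back to the hood; cheeks under it leave 74 mm between them, so the plate comes out only towards -x. It is clear when its centre is more than 55 mm in front of (-x) this edge.
- tray: Fixed white open wash-up tray, 180 mm (x) by 170 mm (y), rim 35 mm high, walls and floor 5 mm; origin at the centre of its underside. Two bearer bars, 10 mm thick, run along its y at x = -32 and +32 mm, tops 27 mm above the work surface. The plate lies with its length along the tray's x, either way round, on both bars (its centre then 32 mm above the work surface).
- inkpot_center (a point): Centre of a loose white ink pot, 76 mm diameter, 95 mm high; a bystander.
- tin_center (a point): Centre of a loose steel tin, 60 mm diameter, 75 mm high; a bystander.
- squeegee_center (a point): Loose aluminium squeegee with a black rubber blade, lying down, about 100 x 120 x 24 mm, 120 mm along its y; this point lies amid its metal grip, 12 mm up; a bystander.
Mind the look-alikes: they are no part of the job. What is shaped like the tray but yellow is not meant. There is more than one size of the part that bears plate_center; the job needs the largest.

How it is judged:
By the outcome, as a careful person would: the job done as asked, in the order asked, and still so for the second after the job is handed in, with the robot touching nothing.
It also fails if it takes over 38 s, if anything falls off the work surface, if the arm or the gripper's body presses on something with over 40 N, if the wrist force passes 120 N, or if a joint passes its speed limit or range.

## Working session

There is one attempt and no reset: what is moved stays moved. The work goes in short steps, Python scripts to look and compute and a tool call to move; the robot and the scene stay as the last step left them, time stands still between calls to the robot, and variables do not carry over. Pictures are saved under pics/ and viewed, at most 10 in all, crops included, and the job is handed in when it is done.

Besides the shell and the picture viewer there is one more tool, called after "Emit:" as name(argument=value, ...), one argument or row to a line, values as JSON. carry_out: Moves the arm, as the interface text tells. Its arguments: {"type":"object","properties":{"plan":{"type":"array"}},"required":["plan"]}

```bash
mkdir -p pics
cat > h.py <<'E'
import numpy as np, cv2
from scipy.spatial.transform import Rotation as R
from bench import r, grab_frame, job, look_for, outline_of, mark_of
def cam2world(f, P, pose=None):
    P=np.atleast_2d(P)
    if 'mount' in f:
        s=pose; M=np.array(f['mount']); T=P@M[:3,:3].T+M[:3,3]
        return T@R.from_rotvec(s['tcp_rot']).as_matrix().T+np.array(s['ee_pos'])
    Rm=cv2.Rodrigues(np.array(f['rvec'],float))[0]
    return (P-np.array(f['tvec']).ravel())@Rm
def cloud(f,mask=None,pose=None):
    z=f['z_map']; m=z>0
    if mask is not None: m&=mask
    v,u=np.nonzero(m); d=z[m]
    P=np.c_[(u-f['cx'])/f['fx']*d,(v-f['cy'])/f['fy']*d,d]
    return cam2world(f,P,pose),u,v
E
python3 - <<'E'
from h import *
print(r.sense())
for n in ['top','scene']:
    f=grab_frame(n); cv2.imwrite(f'pics/{n}0.png',f['img'])
    for t in ['plate_center','holder','tray','inkpot_center','tin_center','squeegee_center']:
        for o in outline_of(f,t):
            e=np.array(o['extent'])*[640,400,640,400]
            P,_,_=cloud(f,o['pixels'])
            print(n,t,round(o['p'],2),e.round(),np.median(P,0).round(3),P.min(0).round(3),P.max(0).round(3))
E
```

```text
{'time': 0.0, 'joint_pos': array([-1.4442083 ,  0.33388003,  0.03987042,  1.46628021, -0.01340491,
        1.34327339, -0.05850107]), 'joint_velocities': array([-0.00047414, -0.00091151,  0.00033634,  0.00098259,  0.00102906,
        0.00053035,  0.00157951]), 'joint_efforts': array([-1.31072589e-03, -6.58552909e+01,  1.36457596e+00, -4.05565846e+01,
        1.66753825e-02,  1.26124977e-02,  2.56789048e-05]), 'ee_pos': array([0.14544583, 0.63308342, 0.24743676]), 'tcp_rot': array([-3.53930769e-01, -3.12151325e+00,  2.47099766e-03]), 'force': array([-0.64376415, -0.19579515,  0.35896916]), 'ft_torque': array([ 0.01273723, -0.01151658,  0.02145635]), 'gripper_force': 0.0, 'width': 0.0854803979082989}
top plate_center 0.86 [366. 105. 382. 132.] [ 0.774 -0.169  0.007] [ 0.732 -0.201 -0.004] [ 0.823 -0.14   0.02 ]
top plate_center 0.86 [424. 153. 446. 188.] [ 0.62  -0.353  0.008] [ 0.574 -0.389 -0.004] [ 0.665 -0.317  0.017]
top plate_center 0.59 [362. 185. 390. 218.] [ 0.529 -0.165  0.05 ] [ 0.485 -0.21   0.006] [ 0.573 -0.128  0.066]
top plate_center 0.58 [221. 152. 300. 224.] [0.577 0.
[... 874 characters left out ...]
0.57  -0.386  0.001] [ 0.668 -0.316  0.015]
scene plate_center 0.72 [254. 182. 275. 201.] [ 0.521 -0.168  0.054] [ 0.426 -0.205  0.011] [ 0.563 -0.133  0.066]
scene holder 0.88 [239. 181. 292. 233.] [ 0.62  -0.146  0.041] [ 0.387 -0.27   0.001] [ 0.666 -0.058  0.094]
scene tray 0.66 [339. 190. 407. 248.] [0.576 0.18  0.018] [0.414 0.069 0.   ] [0.692 0.292 0.042]
scene inkpot_center 0.59 [176. 165. 204. 199.] [ 0.493 -0.427  0.067] [ 0.298 -0.538  0.002] [ 0.511 -0.4    0.102]
scene tin_center 0.85 [452. 195. 479. 226.] [0.568 0.458 0.061] [0.52  0.435 0.006] [0.58  0.489 0.081]
scene squeegee_center 0.95 [274. 248. 324. 279.] [ 0.785 -0.019  0.015] [ 0.725 -0.083  0.002] [0.831 0.041 0.033]
```

Run:
```python
import cv2
a=cv2.imread('pics/top0.png'); cv2.imwrite('pics/crop1.png',cv2.resize(a[90:330,130:500],None,fx=2.1,fy=2.1,interpolation=cv2.INTER_CUBIC))
b=cv2.imread('pics/top0.png')[148:244,330:450]; cv2.imwrite('pics/crop2.png',cv2.resize(b,None,fx=6,fy=6,interpolation=cv2.INTER_CUBIC))
```

```text
(no output)
```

View pics/crop1.png

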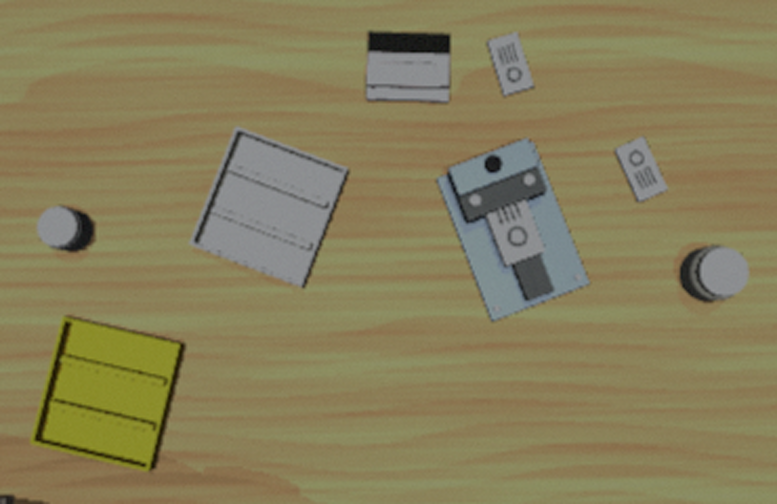

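View pics/crop2.png

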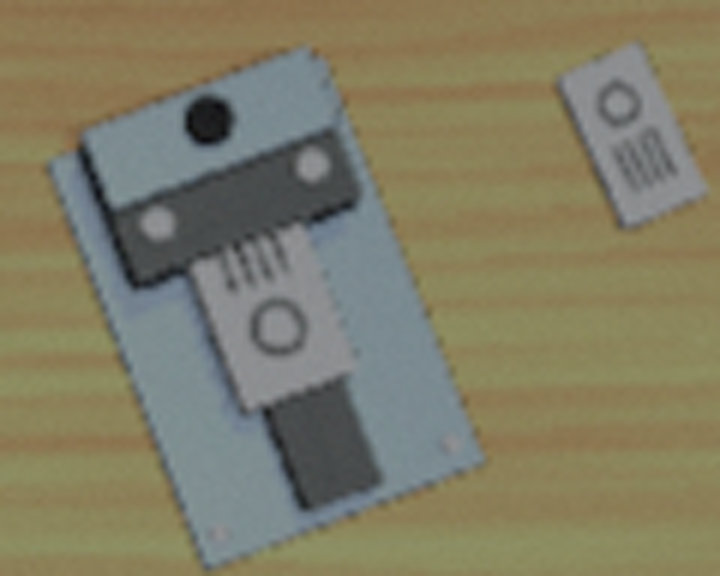

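Picture 1: holder at about (375,197) of the top view, its plate under the lip. The two smaller loose plates are at (374,118) and (435,170). The white tray is at (260,188), the yellow look-alike at (182,277).

Candidates for the plate are those three. The one at (376,200) is meant: it is the only one under the lip and the widest, as crop 2 confirms. Next I measure the holder and tray yaw.

```bash
cat >> h.py <<'E'
def rect(P):
    (c,s,a)=cv2.minAreaRect((P[:,:2]*1000).astype(np.float32)); return np.round(c,1),np.round(s,1),round(a,1)
def tool_yaw(s):
    m=R.from_rotvec(s['tcp_rot']).as_matrix(); return np.degrees(np.arctan2(m[1,1],m[0,1]))
E
python3 - <<'E'
from h import *
print('tip',r.tip_reach)
f=grab_frame('top')
P,u,v=cloud(f); 
def near(c,rad,z0,z1): 
    return P[(np.hypot(P[:,0]-c[0],P[:,1]-c[1])<rad)&(P[:,2]>z0)&(P[:,2]<z1)]
for o in outline_of(f,'holder')[:1]:
    Q,_,_=cloud(f,o['pixels']); 
    for a,b in [(.004,.02),(.045,.056),(.057,.07),(.075,.1)]:
        q=Q[(Q[:,2]>a)&(Q[:,2]<b)]; print('holder',a,len(q),rect(q) if len(q)>5 else '')
for o in outline_of(f,'tray'):
    Q,_,_=cloud(f,o['pixels']); print('tray',rect(Q),rect(Q[Q[:,2]>.025]))
    mm=mark_of(f,'tray')
print([(m['p'],np.array(m['centre'])*[640,400]) for m in mm])
for t in ['lip_edge','plate_center','holder']:
    print(t,[(round(m['p'],2),(np.array(m['centre'])*[640,400]).round(1)) for m in mark_of(f,t)])
print(tool_yaw(r.sense()), np.array(f['rvec']),np.array(f['tvec']),f['fx'],f['cx'],f['cy'])
w=grab_frame('wrist'); print(np.array(w['mount']).round(3),w['fx'])
E
```

```text
tip 0.017
holder 0.004 1716 (array([ 539.2, -164.8]), array([229. , 153.1]), 19.6)
holder 0.045 63 (array([ 549.8, -166.5]), array([208.6, 103.6]), 39.8)
holder 0.057 511 (array([ 602.1, -141.9]), array([ 77.3, 118.2]), 20.1)
holder 0.075 314 (array([ 612.8, -137.7]), array([ 52.8, 117.3]), 18.9)
tray (array([575.7, 183.1]), array([180.5, 179.2]), 68.5) (array([574.3, 178.9]), array([170.8, 179.7]), 68.2)
tray (array([314.6, 413.7]), array([185.4, 188.2]), 76.4) (array([316.6, 407. ]), array([172.4, 180.8]), 76.3)
[(0.94, array([259.712, 189.2  ])), (0.68, array([181.888, 274.8  ]))]
lip_edge [(0.69, array([371.5, 191.6]))]
plate_center [(0.63, array([376.1, 118.8])), (0.61, array([435.8, 173.1]))]
holder [(0.9, array([373.2, 200.5]))]
77.06115436013515 [ 2.15535722 -2.19333073  0.09110734] [-1.40965155e-03  5.43308453e-01  1.47859377e+00] 505.1470449324837 322.10469649878485 196.9161938345853
[[-0.001 -0.949 -0.316  0.081]
 [ 1.    -0.001 -0.     0.   ]
 [ 0.    -0.316  0.949 -0.125]
 [ 0.     0.     0.     1.   ]] 358.6805015412286
```

Emit:
carry_out(
  plan=[
    {"travel": [-0.0405,-0.0273,0],"rot": [0,0,0],"fingers": 0.085},
    {"travel": [-0.081,-0.0546,0],"rot": [0,0,0],"fingers": 0.085},
    {"travel": [-0.1215,-0.0819,0],"rot": [0,0,0],"fingers": 0.085},
    {"travel": [-0.162,-0.1092,0],"rot": [0,0,0],"fingers": 0.085},
    {"travel": [-0.2025,-0.1365,0],"rot": [0,0,0],"fingers": 0.085},
    {"travel": [-0.243,-0.1638,0],"rot": [0,0,0],"fingers": 0.085},
    {"travel": [-0.2835,-0.1911,0],"rot": [0,0,0],"fingers": 0.085},
    {"travel": [-0.324,-0.2184,0],"rot": [0,0,0],"fingers": 0.085},
    {"travel": [-0.3645,-0.2457,0],"rot": [0,0,0],"fingers": 0.085},
    {"travel": [-0.405,-0.273,0],"rot": [0,0,0],"fingers": 0.085},
  ],
)

```text
time: 2.15
ee_pos: [0.4802, 0.2751, 0.2487]
tcp_rot: [0.354, 3.121, 0.001]
force: [1.1, -0.1, 0.5]
width: 0.0851
gripper_force: 0.0
```

Run:
```python
from h import *
import time
for k in range(3): grab_frame('top')   # let the arm settle
s=r.sense(); f=grab_frame('wrist'); cv2.imwrite('pics/w1.png',f['img'])
print(s['ee_pos'],tool_yaw(s),np.abs(s['joint_velocities']).max())
for o in outline_of(f,'tray'):
    Q,_,_=cloud(f,o['pixels'],s); print(o['p'],rect(Q))
    for a,b in [(.0,.012),(.022,.03),(.031,.042)]:
        q=Q[(Q[:,2]>a)&(Q[:,2]<b)]; print(a,len(q),rect(q),np.median(q[:,2]))
    q=Q[(Q[:,2]>.023)&(Q[:,2]<.03)]; np.save('bars.npy',Q)
```

```text
[0.48145253 0.27326076 0.2485927 ] 76.67006303109977 0.07094545951573974
0.9 (array([381.8, 394.1]), array([171.2,  47. ]), 76.2)
0.0 8063 (array([381.3, 391.7]), array([166.2,  46.9]), 76.3) 0.004027258861022065
0.022 343 (array([388.1, 390.4]), array([167.8,  43.5]), 79.8) 0.026238568419042957
0.031 1809 (array([384.7, 393.3]), array([171.2,  41.3]), 76.7) 0.03395477566707272
0.81 (array([572.7, 181.8]), array([170.3, 246.1]), 68.1)
0.0 13834 (array([572.2, 181.7]), array([168.2, 177.1]), 68.2) 0.003985332992597873
0.022 3601 (array([572.3, 181.9]), array([167.5, 177.1]), 68.3) 0.0256866221476737
0.031 2737 (array([574.3, 181.1]), array([170.3, 181.4]), 68.1) 0.03375853383787053
```

Emit:
carry_out(
  plan=[
    {"travel": [-0.016,-0.045,0],"rot": [0,0,-0.06],"fingers": 0.085},
    {"travel": [-0.032,-0.09,0],"rot": [0,0,-0.12],"fingers": 0.085},
    {"travel": [-0.048,-0.135,0],"rot": [0,0,-0.18],"fingers": 0.085},
    {"travel": [-0.064,-0.18,0],"rot": [0,0,-0.24],"fingers": 0.085},
    {"travel": [-0.08,-0.225,0],"rot": [0,0,-0.3],"fingers": 0.085},
    {"travel": [-0.096,-0.27,0],"rot": [0,0,-0.36],"fingers": 0.085},
    {"travel": [-0.112,-0.315,0],"rot": [0,0,-0.42],"fingers": 0.085},
    {"travel": [-0.128,-0.36,0],"rot": [0,0,-0.48],"fingers": 0.085},
    {"travel": [-0.144,-0.405,0],"rot": [0,0,-0.54],"fingers": 0.085},
    {"travel": [-0.149,-0.421,0],"rot": [0,0,-0.576],"fingers": 0.085},
  ],
)

```text
time: 3.4
ee_pos: [0.5299, -0.1703, 0.2486]
tcp_rot: [-0.547, 3.093, -0.002]
force: [-0.7, 0.3, 0.3]
width: 0.085
gripper_force: 0.0
```

Run:
```python
from h import *
Q=np.load('bars.npy'); th=np.radians(68.15-90); c,s_=np.cos(th),np.sin(th)
L=(Q[:,:2]-[.574,.181])@np.array([[c,-s_],[s_,c]])*1000
b=L[(Q[:,2]>.0235)&(Q[:,2]<.0285)&(abs(L[:,0])<50)&(abs(L[:,1])<70)]
for sg in (-1,1):
    k=b[sg*b[:,0]>0]; print('bar',len(k),np.percentile(k[:,0],[5,50,95]).round(1),np.polyfit(k[:,1],k[:,0],1).round(4))
for k in range(3): grab_frame('top')
s=r.sense(); f=grab_frame('wrist'); cv2.imwrite('pics/w2.png',f['img'])
print(s['time'],s['ee_pos'],tool_yaw(s),s['joint_pos'].round(2),np.abs(s['joint_velocities']).max())
for t in ['plate_center','holder']:
  for o in outline_of(f,t):
    Q,_,_=cloud(f,o['pixels'],s); e=np.array(o['extent'])*[640,400,640,400]; print(t,round(o['p'],2),e.round(),rect(Q),np.median(Q[:,2]))
    for a,b in [(.005,.016),(.034,.043),(.045,.055),(.058,.067)]:
        q=Q[(Q[:,2]>a)&(Q[:,2]<b)]; 
        if len(q)>50: print('   ',a,len(q),rect(q),np.median(q[:,2]).round(4))
for t in ['lip_edge','plate_center']: print(t,[(round(m['p'],2),(np.array(m['centre'])*[640,400]).round(1)) for m in mark_of(f,t)])
P,u,v=cloud(f,None,s); np.savez('w2.npz',P=P,u=u,v=v,img=f['img'])
```

```text
bar 1213 [-37.  -32.7 -27.8] [-4.00000e-04 -3.26106e+01]
bar 851 [26.8 31.  36.2] [4.00000e-04 3.11516e+01]
3.55 [ 0.53023973 -0.16634125  0.24817203] 110.036363926604 [-0.41  0.16  0.71  1.73 -0.11  1.3   2.25] 0.03187192556520659
plate_center 0.8 [ 94. 135. 154. 217.] (array([ 621.2, -354.1]), array([84.1, 52.6]), 23.0) 0.0065373834900774586
    0.005 3231 (array([ 620.2, -351.7]), array([84.1, 47.4]), 23.0) 0.0066
plate_center 0.68 [284. 123. 349. 208.] (array([ 529. , -162.7]), array([79.2, 64. ]), 19.2) 0.04901779595633182
    0.045 5270 (array([ 529.8, -164.6]), array([79., 60.]), 19.2) 0.049
plate_center 0.67 [228. 308. 267. 375.] (array([ 782.6, -168.2]), array([95.1, 49.6]), 15.5) 0.006466911755497531
    0.005 2043 (array([ 778. , -168.3]), array([86. , 45.7]), 15.5) 0.0065
holder 0.82 [239.  46. 395. 293.] (array([ 550.3, -159. ]), array([254. , 153.8]), 19.9) 0.01037081679209266
    0.005 14994 (array([ 535. , -164.7]), array([218.7, 150.2]), 19.9) 0.009
    0.034 2994 (array([ 505.3, -174.4]), array([136.3, 116.7]), 19.1) 0.039
    0.045 254 (array([ 553.4, -145.9]), array([ 76.7, 118.4]), 60.7) 0.0523
    0.058 4321 (array([ 583. , -147.4]), array([ 36.8, 118.3]), 20.0) 0.062
lip_edge [(0.78, array([314.4, 209.5]))]
plate_center [(0.71, array([123.3, 176.3])), (0.61, array([318. , 184.4])), (0.56, array([248.7, 342. ]))]
```

View pics/w2.png

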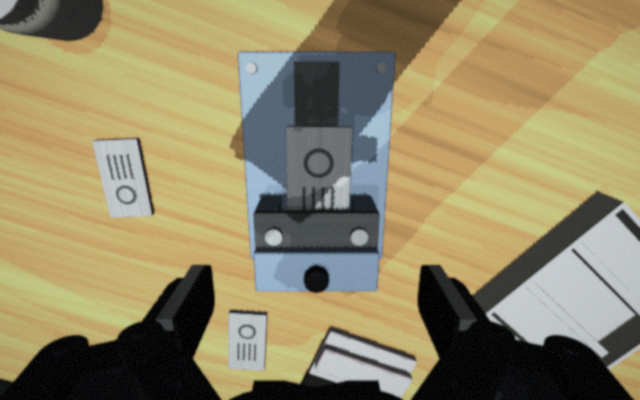

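The wrist view shows the meant plate at (318,165), under the lip at (315,205), with the two smaller ones at (124,178) and (248,340). Measured width is 60.0 mm at z 49 mm, with 33 mm under the lip, which fits the plate description. I descend to grasp about at its centre.

Emit:
carry_out(
  plan=[
    {"travel": [-0.006,0.001,0.04],"rot": [0,0,0],"fingers": 0.085},
    {"travel": [-0.0127,0.0016,0.08],"rot": [0,0,0],"fingers": 0.085},
    {"travel": [-0.0127,0.0016,0.12],"rot": [0,0,0],"fingers": 0.085},
    {"travel": [-0.0127,0.0016,0.145],"rot": [0,0,0],"fingers": 0.085},
    {"travel": [-0.0127,0.0016,0.165],"rot": [0,0,0],"fingers": 0.085},
    {"travel": [-0.0127,0.0016,0.18],"rot": [0,0,0],"fingers": 0.085},
    {"travel": [-0.0127,0.0016,0.19],"rot": [0,0,0],"fingers": 0.085},
    {"travel": [-0.0127,0.0016,0.2],"rot": [0,0,0],"fingers": 0.085},
    {"travel": [-0.0127,0.0016,0.205],"rot": [0,0,0],"fingers": 0.085},
    {"travel": [-0.0127,0.0016,0.205],"rot": [0,0,0],"fingers": 0.085},
  ],
)

```text
time: 4.8
ee_pos: [0.5414, -0.161, 0.0431]
tcp_rot: [0.547, -3.093, -0.0]
force: [0.7, 0.5, 0.4]
width: 0.0849
gripper_force: 0.0
```

Run:
```python
from h import *
s=r.sense(); f=grab_frame('wrist'); cv2.imwrite('pics/w3.png',f['img'])
s=r.sense();print(s['time'],s['ee_pos'],tool_yaw(s),s['force'],s['width'],np.abs(s['joint_velocities']).max())
```

```text
4.85 [ 0.54161396 -0.16116706  0.04355999] 110.05722132808954 [-0.36786399  0.58909848  0.32817096] 0.0852292573060534 0.007813666005301914
```

View pics/w3.png

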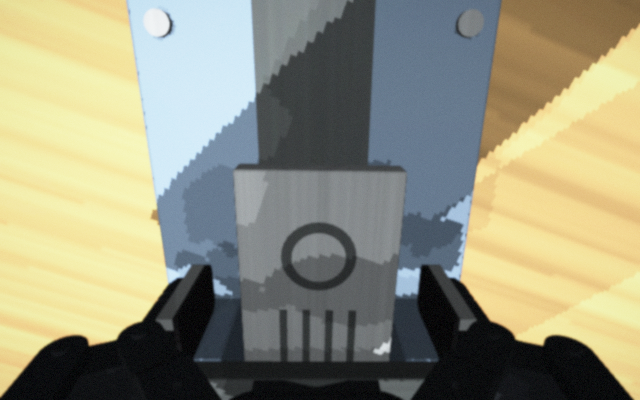

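The jaws (cols 210 and 425) straddle the plate (238–403) evenly. Closing.

Emit:
carry_out(
  plan=[
    {"travel": [0,0,0],"rot": [0,0,0],"fingers": 0.04},
    {"travel": [0,0,0],"rot": [0,0,0],"fingers": 0.04},
    {"travel": [0,0,0],"rot": [0,0,0],"fingers": 0.04},
    {"travel": [0,0,0],"rot": [0,0,0],"fingers": 0.04},
    {"travel": [0,0,0],"rot": [0,0,0],"fingers": 0.04},
    {"travel": [0,0,0],"rot": [0,0,0],"fingers": 0.04},
    {"travel": [0,0,0],"rot": [0,0,0],"fingers": 0.04},
    {"travel": [0,0,0],"rot": [0,0,0],"fingers": 0.04},
    {"travel": [0,0,0],"rot": [0,0,0],"fingers": 0.04},
    {"travel": [0,0,0],"rot": [0,0,0],"fingers": 0.04},
  ],
)

```text
time: 5.85
ee_pos: [0.5419, -0.1611, 0.0443]
tcp_rot: [-0.547, 3.092, 0.0]
force: [-2.2, 2.0, 5.8]
width: 0.0588
gripper_force: 63.9
```

Emit:
carry_out(
  plan=[
    {"travel": [0.004,0,0],"rot": [0,0,0],"fingers": 0.04},
    {"travel": [0.01,0,0],"rot": [0,0,0],"fingers": 0.04},
    {"travel": [0.016,0,0],"rot": [0,0,0],"fingers": 0.04},
    {"travel": [0.022,0,0],"rot": [0,0,0],"fingers": 0.04},
    {"travel": [0.028,0,0],"rot": [0,0,0],"fingers": 0.04},
    {"travel": [0.034,0,0],"rot": [0,0,0],"fingers": 0.04},
    {"travel": [0.04,0,0],"rot": [0,0,0],"fingers": 0.04},
    {"travel": [0.046,0,0],"rot": [0,0,0],"fingers": 0.04},
    {"travel": [0.05,0,0],"rot": [0,0,0],"fingers": 0.04},
    {"travel": [0.05,0,0],"rot": [0,0,0],"fingers": 0.04},
  ],
)

```text
time: 6.85
ee_pos: [0.4951, -0.1786, 0.0442]
tcp_rot: [-0.547, 3.091, -0.001]
force: [1.1, 1.0, 7.5]
width: 0.0586
gripper_force: 65.6
```

Run:
```python
from h import *
s=r.sense(); f=grab_frame('wrist'); cv2.imwrite('pics/w4.png',f['img'])
print(s['time'],s['ee_pos'],tool_yaw(s),s['force'],s['width'],s['gripper_force'])
for o in outline_of(f,'plate_center')[:2]:
    Q,_,_=cloud(f,o['pixels'],s); q=Q[(Q[:,2]>.044)&(Q[:,2]<.058)]; print(o['p'],len(q),rect(q) if len(q)>20 else '',np.median(Q[:,2]))
```

```text
6.85 [ 0.49505951 -0.17855453  0.04424409] 110.05048216220831 [1.08514708 0.99291771 7.53947733] 0.0586266571468201 65.64296007156372
0.77 0  0.003197296565938545
0.75 33618 (array([ 493.4, -179.3]), array([100.2,  60.3]), 19.6) 0.049043025351006374
```

View pics/w4.png

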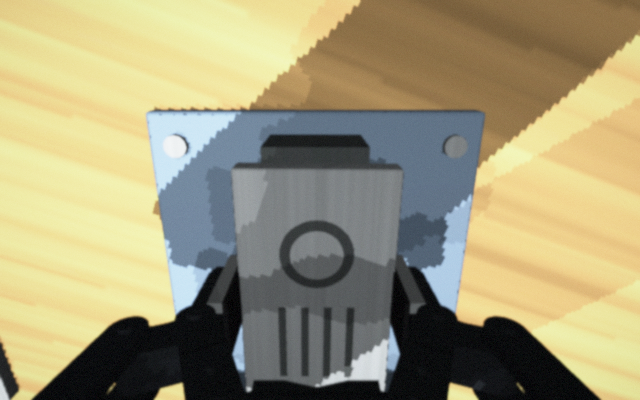

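The plate came along and lies flat, its front still at row 168. Its centre is now 72 mm ahead of the lip edge, so it is clear. Lifting.

Emit:
carry_out(
  plan=[
    {"travel": [0,0,-0.004],"rot": [0,0,0],"fingers": 0.04},
    {"travel": [0,0,-0.012],"rot": [0,0,0],"fingers": 0.04},
    {"travel": [0,0,-0.025],"rot": [0,0,0],"fingers": 0.04},
    {"travel": [0,0,-0.04],"rot": [0,0,0],"fingers": 0.04},
    {"travel": [0,0,-0.055],"rot": [0,0,0],"fingers": 0.04},
    {"travel": [0,0,-0.07],"rot": [0,0,0],"fingers": 0.04},
    {"travel": [0,0,-0.085],"rot": [0,0,0],"fingers": 0.04},
    {"travel": [0,0,-0.1],"rot": [0,0,0],"fingers": 0.04},
    {"travel": [0,0,-0.112],"rot": [0,0,0],"fingers": 0.04},
    {"travel": [0,0,-0.12],"rot": [0,0,0],"fingers": 0.04},
  ],
)

```text
time: 7.95
ee_pos: [0.4948, -0.1784, 0.1649]
tcp_rot: [-0.547, 3.092, -0.0]
force: [-0.8, -0.3, -5.5]
width: 0.0586
gripper_force: 66.1
```

Emit:
carry_out(
  plan=[
    {"travel": [-0.0097,0.0156,0],"rot": [0,0,0.037],"fingers": 0.04},
    {"travel": [-0.0292,0.0469,0],"rot": [0,0,0.11],"fingers": 0.04},
    {"travel": [-0.0526,0.0845,0],"rot": [0,0,0.197],"fingers": 0.04},
    {"travel": [-0.0759,0.122,0],"rot": [0,0,0.285],"fingers": 0.04},
    {"travel": [-0.0993,0.1596,0],"rot": [0,0,0.373],"fingers": 0.04},
    {"travel": [-0.1227,0.1971,0],"rot": [0,0,0.461],"fingers": 0.04},
    {"travel": [-0.146,0.2347,0],"rot": [0,0,0.548],"fingers": 0.04},
    {"travel": [-0.1694,0.2722,0],"rot": [0,0,0.636],"fingers": 0.04},
    {"travel": [-0.185,0.2973,0],"rot": [0,0,0.694],"fingers": 0.04},
    {"travel": [-0.1947,0.3129,0],"rot": [0,0,0.731],"fingers": 0.04},
  ],
)

```text
time: 8.95
ee_pos: [0.5696, 0.1862, 0.163]
tcp_rot: [-0.592, -3.084, -0.0]
force: [0.1, -0.6, -5.3]
width: 0.0588
gripper_force: 66.1
```

Run:
```python
from h import *
for k in range(4): grab_frame('top')
s=r.sense(); f=grab_frame('wrist'); cv2.imwrite('pics/w5.png',f['img'])
print(s['time'],s['ee_pos'],s['tcp_rot'],tool_yaw(s),s['force'],s['width'],s['gripper_force'],s['joint_pos'].round(2))
for o in outline_of(f,'plate_center')[:3]:
    Q,_,_=cloud(f,o['pixels'],s); q=Q[(Q[:,2]>.14)&(Q[:,2]<.2)]
    if len(q)<500: continue
    q=q[abs(q[:,2]-np.median(q[:,2]))<.006]
    A=np.c_[q[:,:2]-q[:,:2].mean(0),np.ones(len(q))]; print(o['p'],len(q),rect(q),np.linalg.lstsq(A,q[:,2],rcond=None)[0].round(4))
for o in outline_of(f,'tray')[:2]:
    Q,_,_=cloud(f,o['pixels'],s); q=Q[Q[:,2]<.045]; print('tray',o['p'],rect(q))
```

```text
9.15 [0.56975867 0.18243172 0.16306086] [-5.92510456e-01 -3.08474514e+00  1.83409191e-03] 68.25438094926781 [ 0.92730334 -0.4044481  -5.01175728] 0.058611455900134134 66.08914017677307 [-0.86  0.32  0.58  1.73 -0.19  1.15  0.96]
0.95 33605 (array([567.3, 183.3]), array([60.3, 98.5]), 67.9) [-0.0003 -0.0004  0.1677]
tray 0.9 (array([565. , 185.5]), array([194.9, 160.4]), 67.5)
```

View pics/w5.png

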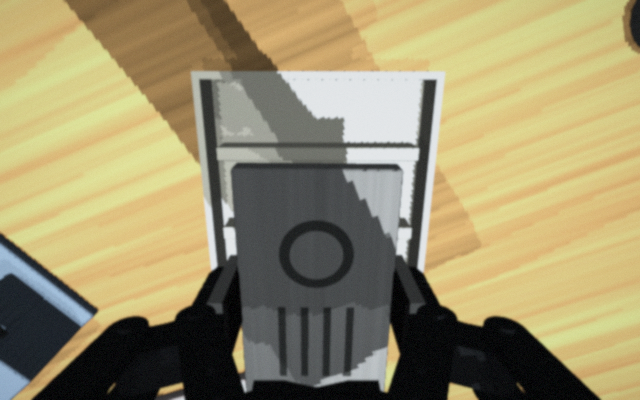

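The plate is held level in the grip, above the white tray (rim rows 72–250) and aligned with it. The yaw error is below 0.5° and the centre is within 1 mm. Now lowering.

Emit:
carry_out(
  plan=[
    {"travel": [0,0,0.01],"rot": [0,0,0],"fingers": 0.04},
    {"travel": [0,0,0.025],"rot": [0,0,0],"fingers": 0.04},
    {"travel": [0,0,0.042],"rot": [0,0,0],"fingers": 0.04},
    {"travel": [0,0,0.06],"rot": [0,0,0],"fingers": 0.04},
    {"travel": [0,0,0.078],"rot": [0,0,0],"fingers": 0.04},
    {"travel": [0,0,0.093],"rot": [0,0,0],"fingers": 0.04},
    {"travel": [0,0,0.105],"rot": [0,0,0],"fingers": 0.04},
    {"travel": [0,0,0.113],"rot": [0,0,0],"fingers": 0.04},
    {"travel": [0,0,0.119],"rot": [0,0,0],"fingers": 0.04},
    {"travel": [0,0,0.122],"rot": [0,0,0],"fingers": 0.04},
  ],
)

```text
time: 10.3
ee_pos: [0.5701, 0.1825, 0.041]
tcp_rot: [0.595, 3.085, -0.0]
force: [0.0, 0.4, -5.0]
width: 0.059
gripper_force: 66.0
```

Emit:
carry_out(
  plan=[
    {"travel": [0,0,0.001],"rot": [0,0,0],"fingers": 0.04},
    {"travel": [0,0,0.002],"rot": [0,0,0],"fingers": 0.04},
    {"travel": [0,0,0.003],"rot": [0,0,0],"fingers": 0.04},
    {"travel": [0,0,0.004],"rot": [0,0,0],"fingers": 0.04},
    {"travel": [0,0,0.005],"rot": [0,0,0],"fingers": 0.04},
    {"travel": [0,0,0.006],"rot": [0,0,0],"fingers": 0.04},
    {"travel": [0,0,0.007],"rot": [0,0,0],"fingers": 0.04},
    {"travel": [0,0,0.008],"rot": [0,0,0],"fingers": 0.04},
    {"travel": [0,0,0.008],"rot": [0,0,0],"fingers": 0.04},
    {"travel": [0,0,0.008],"rot": [0,0,0],"fingers": 0.04},
  ],
)

```text
time: 11.3
ee_pos: [0.57, 0.1825, 0.0333]
tcp_rot: [-0.595, -3.085, 0.0]
force: [-0.4, 0.2, -5.2]
width: 0.0583
gripper_force: 66.0
```

Not yet in contact (still carrying about 5 N). Another few half-millimetre steps.

Emit:
carry_out(
  plan=[
    {"travel": [0,0,0.0003],"rot": [0,0,0],"fingers": 0.04},
    {"travel": [0,0,0.0006],"rot": [0,0,0],"fingers": 0.04},
    {"travel": [0,0,0.0009],"rot": [0,0,0],"fingers": 0.04},
    {"travel": [0,0,0.0012],"rot": [0,0,0],"fingers": 0.04},
    {"travel": [0,0,0.0015],"rot": [0,0,0],"fingers": 0.04},
    {"travel": [0,0,0.0018],"rot": [0,0,0],"fingers": 0.04},
    {"travel": [0,0,0.002],"rot": [0,0,0],"fingers": 0.04},
    {"travel": [0,0,0.002],"rot": [0,0,0],"fingers": 0.04},
    {"travel": [0,0,0.002],"rot": [0,0,0],"fingers": 0.04},
    {"travel": [0,0,0.002],"rot": [0,0,0],"fingers": 0.04},
  ],
)

```text
time: 12.3
ee_pos: [0.57, 0.1825, 0.0314]
tcp_rot: [-0.595, -3.085, 0.0]
force: [-0.2, -0.4, -3.2]
width: 0.0586
gripper_force: 66.3
```

Emit:
carry_out(
  plan=[
    {"travel": [0,0,0.0003],"rot": [0,0,0],"fingers": 0.04},
    {"travel": [0,0,0.0006],"rot": [0,0,0],"fingers": 0.04},
    {"travel": [0,0,0.0008],"rot": [0,0,0],"fingers": 0.04},
    {"travel": [0,0,0.0008],"rot": [0,0,0],"fingers": 0.04},
    {"travel": [0,0,0.0008],"rot": [0,0,0],"fingers": 0.04},
    {"travel": [0,0,0.0008],"rot": [0,0,0],"fingers": 0.04},
    {"travel": [0,0,0.0008],"rot": [0,0,0],"fingers": 0.04},
    {"travel": [0,0,0.0008],"rot": [0,0,0],"fingers": 0.04},
    {"travel": [0,0,0.0008],"rot": [0,0,0],"fingers": 0.04},
    {"travel": [0,0,0.0008],"rot": [0,0,0],"fingers": 0.04},
  ],
)

```text
time: 13.3
ee_pos: [0.57, 0.1824, 0.0313]
tcp_rot: [-0.595, -3.085, -0.001]
force: [-5.1, -2.2, 6.9]
width: 0.0587
gripper_force: 67.5
```

The plate rests on the bars with about 12 N net change and no further descent. Now opening.

Emit:
carry_out(
  plan=[
    {"travel": [0,0,0],"rot": [0,0,0],"fingers": 0.062},
    {"travel": [0,0,0],"rot": [0,0,0],"fingers": 0.066},
    {"travel": [0,0,0],"rot": [0,0,0],"fingers": 0.072},
    {"travel": [0,0,0],"rot": [0,0,0],"fingers": 0.085},
    {"travel": [0,0,0],"rot": [0,0,0],"fingers": 0.085},
    {"travel": [0,0,0],"rot": [0,0,0],"fingers": 0.085},
    {"travel": [0,0,0],"rot": [0,0,0],"fingers": 0.085},
    {"travel": [0,0,0],"rot": [0,0,0],"fingers": 0.085},
    {"travel": [0,0,0],"rot": [0,0,0],"fingers": 0.085},
    {"travel": [0,0,0],"rot": [0,0,0],"fingers": 0.085},
  ],
)

```text
time: 14.3
ee_pos: [0.57, 0.1824, 0.0305]
tcp_rot: [-0.595, -3.085, 0.0]
force: [-0.6, -0.9, -0.4]
width: 0.0849
gripper_force: 0.0
```

Emit:
carry_out(
  plan=[
    {"travel": [0,0,-0.004],"rot": [0,0,0],"fingers": 0.085},
    {"travel": [0,0,-0.012],"rot": [0,0,0],"fingers": 0.085},
    {"travel": [0,0,-0.025],"rot": [0,0,0],"fingers": 0.085},
    {"travel": [0,0,-0.045],"rot": [0,0,0],"fingers": 0.085},
    {"travel": [0,0,-0.07],"rot": [0,0,0],"fingers": 0.085},
    {"travel": [0,0,-0.1],"rot": [0,0,0],"fingers": 0.085},
    {"travel": [0,0,-0.13],"rot": [0,0,0],"fingers": 0.085},
    {"travel": [0,0,-0.155],"rot": [0,0,0],"fingers": 0.085},
    {"travel": [0,0,-0.17],"rot": [0,0,0],"fingers": 0.085},
    {"travel": [0,0,-0.18],"rot": [0,0,0],"fingers": 0.085},
  ],
)

```text
time: 15.3
ee_pos: [0.5704, 0.1825, 0.2123]
tcp_rot: [0.594, 3.083, 0.002]
force: [-0.5, 0.4, -0.0]
width: 0.085
gripper_force: 0.0
```

Run:
```python
from h import *
for k in range(4): grab_frame('top')
s=r.sense(); f=grab_frame('wrist'); cv2.imwrite('pics/w6.png',f['img'])
print(s['time'],s['ee_pos'],s['force'],s['width'])
for o in outline_of(f,'plate_center')[:3]:
    Q,_,_=cloud(f,o['pixels'],s); q=Q[(Q[:,2]>.028)&(Q[:,2]<.046)]
    if len(q)<500: continue
    A=np.c_[q[:,:2]-q[:,:2].mean(0),np.ones(len(q))]; print(o['p'],len(q),rect(q),np.linalg.lstsq(A,q[:,2],rcond=None)[0].round(4))
t=grab_frame('top')
for n in ['inkpot_center','tin_center','squeegee_center']:
    for o in outline_of(t,n)[:1]: print(n,np.median(cloud(t,o['pixels'])[0],0).round(3))
```

```text
15.5 [0.56960729 0.1824218  0.20966405] [0.82462666 0.50439719 0.20389087] 0.08493952725455366
0.71 8493 (array([572.7, 181.1]), array([ 60.1, 109.7]), 67.7) [-0.0005 -0.0012  0.036 ]
inkpot_center [ 0.467 -0.428  0.093]
tin_center [0.544 0.453 0.073]
squeegee_center [ 0.771 -0.021  0.014]
```

View pics/w6.png

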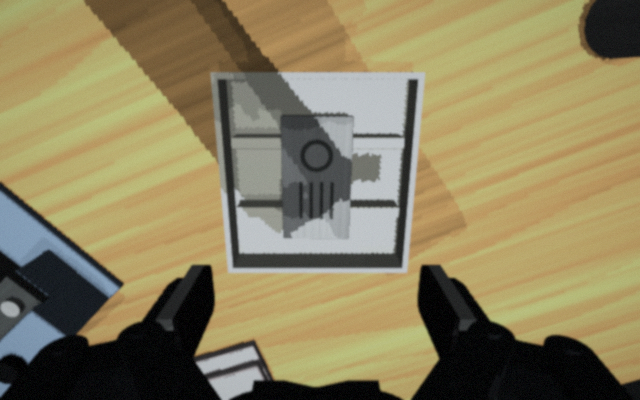

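The picture shows the plate (281–353, 115–240) lying flat across both bars with its etched face up, 109.7 × 60.1 mm, centred, its top at 36 mm. The bystanders have not moved and the gripper is clear.

```bash
python3 -c "
from bench import job; print(job.close_job())"
```

```text
the job is handed in; nothing more can be done
None
```

The steel plate was slid clear of the lip, lifted out and set down level across both bearer bars of the white tray, etched face up. I released it and handed the job in at about 16 s on the robot's clock; the ink pot, tin and squeegee had not moved.

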